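# Wind the shaker's timer to its stop, then back to the set minutes

### The arm

A 6-joint arm with a two-finger parallel gripper is mounted at the origin on the work surface. World frame = base frame: x ahead of the robot, y to its left, z up, the work surface at z = 0. Lengths are in m, angles in rad, forces in N, time in s.
With the tool pointing down it reaches from about 0.25 to 0.725 m from the base axis. Payload 4 kg.
Tool frame: the origin (TCP) lies between the finger pads; the fingertips stand 8 mm ahead of it and the grasp point (between the pads) lies 11 mm behind it; z points along the fingers, y is the line along which they close (so a half turn about z gives the same grasp; the last joint's range is limited). The gripper opens to 85 mm and grips with 20 to 120 N. Pads are 22 mm wide; open, the fingers measure 114 mm over their backs; the gripper's body (76 mm by 85 mm) begins 54 mm behind the grasp point. The pads swing forward as they close: fully open they stand 13 mm farther back than shut.
Start: joints at [-1.283, 0.241, 0.005, 1.335, 0, 1.571], TCP at [0.142, -0.479, 0.239] pointing down, gripper open.
Joint ranges: [-2.72, 2.72], [-1.05, 1.87], [-1.09, 1.28], [-1.99, 2.15], [-1.42, 1.44], [-3.14, 3.14]. Speed limits (rad/s): [2.79, 2.79, 3.14, 3.14, 3.14, 3.14].

### API

Orientations are given as a unit quaternion [x, y, z, w].
In Python, from workcell import status, viewer, bot gives the robot as it stands.
- The arm moves only by the tool servo_tool, never from a script. Its argument "commands" is a list of rows, each a list of 5 numbers: the finger opening in mm, from 0 to 85.4, then the shift along the tool's x, y, z in mm, then the turn about the tool's z in rad. A call has 1 to 20 rows; each row shifts and turns the commanded pose from where the row before left it, along the tool's axes as they then stand; what a row does not reach is not made up. A row lasts 1/8 s, in which the tool goes at most 62.5 mm and 10.7 degrees, less where a joint would pass 70% of its speed; a pose out of reach is approached as far as the arm can. A call is refused whole if a number of a shift passes 62.5 or a number of a turn 0.188, either way. A call with a gripper value outside its range is refused whole. The fingers move at their own pace and stop on an object; the grip force is fixed at half the most. Time passes only in rows, so rows that do not move let the fingers close. It gives the time, the measured TCP pose, the force, the opening and the grip force at its end, in the units of the state.
- status.get_obs(): the state, without advancing time (a new reading comes with each control period).
- viewer.camera(name): name is "side" or "top" or "wrist"; returns (picture, depth): 420x560x3 uint8, red, green, blue; 420x560 float32, m along the optical axis (not along the pixel's ray), 0 where there is no reading.
- viewer.get_calibration(name): a dict with "camera_matrix" (3x3 intrinsics, pixels), "R" (3x3) and "t" (3): a world point X has camera coordinates R X + t; the wrist camera has in their place "T_tool_cam" (4x4, takes a point from camera to tool coordinates, whose origin is the TCP and whose axes are the flange's). Camera axes: x right, y down, z forward; pixel columns grow to the right and rows downward; lengths in m; the calibration is good to about 2 mm. The wrist camera is an equidistant fisheye: a pixel r from the principal point sees the ray r / f radians off the axis. A picture is of the moment at which its call begins: read the wrist's pose just before it. get_calibration takes no time and is no camera call.
- bot.job_done(): hands the job in; it is judged then, once.
Trained networks look in the newest picture that a camera, given by its name, has taken for a name from the list of things; names that differ only in an ending like _2 or _b are one class to them, and where a whole thing is asked for, a point or a joint stands for the part that bears it (a point fixed in the world has none). Each returns a list of dicts, best first, with "p" (0 to 1); they miss things now and then, are a little off and sometimes report something else, mostly with a low value. They report only what shows in the picture. A call takes as long as a camera call.
- viewer.masks_of(camera, label): "mask" (420x560 bool, what is visible of it) and "pixel" ([row, column] in pixels, amid what is visible of it).
- viewer.spot_point(camera, label): "pixel" ([row, column] in pixels: a listed point, or the origin of a listed thing).
The state is a dict: "clock": time; "joint_pos": joint angles; "joint_vel": joint speeds; "tau": joint torques, N m; "eef_pos": TCP position; "tool_rot": TCP orientation; "ft_force": force on the tool from outside, world axes, zero at the start; "ft_torque": the same for the moment, N m; "grip_width": finger opening in m; "grasp_force": force on a finger pad.
Only numpy, scipy, OpenCV 4.12 (cv2) and the standard library are available. Lean on these libraries where they do the work, as an engineer would, in place of code of your own. Each camera call takes 0.05 s, during which the arm holds its last target. There are 200 camera calls.

### The job

Wind the tube shaker's timer clockwise, past its green top mark, until you feel it come up against its stop; press gently against the stop for about a second without forcing it. Then turn it back down so that the pointer is in line with the orange set tab, within half a minute, let go and leave everything else standing where it is.

Things in the scene. Friction and masses are not known exactly. Their poses are not given: they have to be found in the camera images.
- shaker: White laboratory tube shaker, fixed. Origin on the bench below the timer's axis, z up. Its control deck (150 x 160 mm, top 72 mm above the bench) is centred there; the round timer lies flat on it. A steel platform with loose vials (190 x 200 mm, top 80 mm, rim 94 mm) adjoins on its +y side. Scale: minute 0 lies 1.30 rad counter-clockwise of +x; minutes run clockwise, 0.20 rad each, 12 in all.
- dial: The timer's black dial: disc of 88 mm diameter with an upright grip bar across it. Origin on the turning axis at the disc's underside, 77 mm above the bench; x along the bar towards the pointer (white line), z up. Clockwise from above winds it up. Its friction is about 0.04 N m; it stays where it is left.
- dial_grip (a point): On the dial's axis at the height to grip, 110 mm above the bench; turns with the dial. The grip bar is 56 mm long (along x), 16 mm thick (along y), from the disc's top at 85 mm up to 121 mm above the bench. x points along the bar towards the pointer end.
- pointer (a point): Tip of the dial's white pointer line, on the disc's rim, 44 mm from the axis, 85 mm above the bench.
- top_mark (a point): The top mark (minute 12), shown by a green tab outside the scale: where the pointer tip stands when in line with it (44 mm from the axis, 85 mm above the bench).
- set_tab (a point): The orange set tab at the scale's edge marks the wanted minutes, anywhere from 4.5 to 9: where the pointer tip stands when in line with it (44 mm from the axis, 85 mm above the bench).
- wind_stop (a joint): Yield of the sprung winding stop, rad; about 0 while the dial is off it. The stop lies 0.10 to 0.55 rad past the top mark, at a hidden place that differs every time, found by the rise of turning resistance. Against it the dial yields 0.2 rad per N m. Felt properly from 0.02 rad (0.10 N m); beyond 0.10 rad (0.50 N m) the movement is damaged. It springs back when let go.
- beaker: Bystander: clear plastic beaker, 66 mm diameter, 80 mm tall, standing on the bench near the deck's -y side. Origin: centre of its underside.
- bottle_a: Bystander: clear reagent bottle with blue cap, 72 mm diameter, 150 mm tall. Origin: centre of its underside.
- bottle_b: Bystander: amber reagent bottle with blue cap, 72 mm diameter, 150 mm tall. Origin: centre of its underside.
- vial_a: Bystander: amber sample vial with green cap, 28 mm diameter, 60 mm tall, standing loose on the shaking platform. Origin: centre of its underside.
- vial_b: Bystander: amber sample vial with green cap, 28 mm diameter, 60 mm tall, standing loose on the shaking platform. Origin: centre of its underside.
- vial_c: Bystander: amber sample vial with blue cap, 28 mm diameter, 60 mm tall, standing loose on the shaking platform. Origin: centre of its underside.

How it is judged:
On the way, in this order (a step that is already met when the one before it is completed fails the run):
1. the dial is wound past the top mark and held against its stop (0.10 to 0.50 N m) for half a second (value of joint wind_stop above 0.02 rad and horizontal distance between pointer and top_mark above 0.0035 m), for 0.5 s.
2. the pointer is brought back to the orange set tab (horizontal distance between pointer and set_tab below 0.0044 m), for 0.2 s.
At the end, for the whole second after the job is handed in: The timer has been wound against its stop past the top mark, and now stands at rest, released, with the pointer tip within 4.4 mm (half a minute, 0.1 rad) of the orange set tab and the stop unloaded; nothing else has been moved (horizontal distance between pointer and set_tab below 0.0044 m and value of joint wind_stop below 0.015 rad and angular speed of dial below 0.05 rad/s); the robot touches nothing.
It fails at once if the winding stop was forced (more than 0.50 N m, 0.10 rad of yield) (value of joint wind_stop above 0.1 rad).
It fails at once if a bystander (vial, beaker or bottle) was moved more than 20 mm (distance of any of vial_a, vial_b, vial_c, beaker, bottle_a, bottle_b from where it was at the start of the episode above 0.02 m).
It fails at once if a vial, the beaker or a bottle was tipped over (angle between any of vial_a, vial_b, vial_c, beaker, bottle_a, bottle_b's own z axis and vertical above 0.4 rad).
It also fails if it takes over 54 s, if anything falls off the work surface, if the arm or the gripper's body presses on something with over 40 N, if the wrist force passes 120 N, or if a joint passes its speed limit or range.

## Working session

There is one attempt and no reset: what is moved stays moved. The work goes in short steps, Python scripts to look and compute and a tool call to move; the robot and the scene stay as the last step left them, time stands still between calls to the robot, and variables do not carry over. Pictures are saved under pics/ and viewed, at most 10 in all, crops included, and the job is handed in when it is done.

Besides the shell and the picture viewer there is one more tool, called as name(argument=value, ...), one argument or row to a line, values as JSON. servo_tool: Moves the arm, as the interface text tells. Its arguments: {"type":"object","properties":{"commands":{"type":"array"}},"required":["commands"]}

```bash
mkdir -p pics
cat > h.py <<'E'
import numpy as np, cv2
from workcell import status, viewer, bot
from scipy.spatial.transform import Rotation as Ro
def ray(cam,px,obs=None):
    c=viewer.get_calibration(cam);K=np.array(c["camera_matrix"]);r,q=px
    if cam!="wrist":
        R=np.array(c["R"]);t=np.array(c["t"])
        d=np.linalg.solve(K,[q,r,1.]);return -R.T@t,R.T@d
    x=(q-K[0,2])/K[0,0];y=(r-K[1,2])/K[1,1];th=np.hypot(x,y)
    d=np.array([np.sin(th)*x/th,np.sin(th)*y/th,np.cos(th)]) if th>1e-9 else np.array([0,0,1.])
    T=np.array(c["T_tool_cam"]);o=obs
    Rw=Ro.from_quat(o["tool_rot"]).as_matrix()
    return Rw@T[:3,3]+np.array(o["eef_pos"]),Rw@T[:3,:3]@d
def at_z(cam,px,z,obs=None):
    p,d=ray(cam,px,obs);return p+d*(z-p[2])/d[2]
Z=dict(dial=.077,dial_grip=.110,pointer=.085,top_mark=.085,set_tab=.085,shaker=0,beaker=0,bottle_a=0,vial_a=.08,vial_c=.08)
def look(cam,names,fn=None):
    o=status.get_obs();im,dp=viewer.camera(cam)
    if fn: cv2.imwrite("pics/"+fn,im[:,:,::-1])
    out={}
    for n in names:
        for s in viewer.spot_point(cam,n)[:3]:
            if s["p"]<.2: continue
            w=at_z(cam,s["pixel"],Z[n],o);out.setdefault(n,w)
            print(cam,n,round(s["p"],2),np.round(s["pixel"],1),np.round(w,4))
    return im,dp,out,o
E
python3 - <<'E'
from h import *
o=status.get_obs();print({k:np.round(v,3) for k,v in o.items()})
for c in("top","side"):
    look(c,Z,c+"0.png")
E
```

```text
{'clock': np.float64(0.0), 'joint_pos': array([-1.283,  0.241,  0.004,  1.335,  0.   ,  1.571]), 'joint_vel': array([-0.001, -0.   ,  0.   ,  0.002, -0.   ,  0.001]), 'tau': array([ 0.0000e+00, -3.7232e+01,  2.5241e+01,  1.7000e-02,  0.0000e+00,
        0.0000e+00]), 'eef_pos': array([ 0.142, -0.479,  0.238]), 'tool_rot': array([ 0.99 ,  0.143, -0.   , -0.001]), 'ft_force': array([ 0.648,  1.406, -0.406]), 'ft_torque': array([-0.036, -0.002, -0.032]), 'grasp_force': np.float64(0.0), 'grip_width': np.float64(0.085)}
top dial 0.65 [205.1 257.5] [0.5566 0.0199 0.077 ]
top dial_grip 0.67 [201.7 258.7] [0.5608 0.0143 0.11  ]
top pointer 0.57 [187.3 247.2] [0.6043 0.0464 0.085 ]
top pointer 0.52 [205.6 165.9] [0.5595 0.2651 0.085 ]
top pointer 0.28 [205.8 258.6] [0.5535 0.0164 0.085 ]
top top_mark 0.55 [193.1 268.7] [ 0.5872 -0.0111  0.085 ]
top set_tab 0.4 [183.2 263.4] [0.6145 0.0027 0.085 ]
top set_tab 0.26 [241.1 408.2] [ 0.4517 -0.374   0.085 ]
top shaker 0.6 [206.4 257.4] [0.5637 0.0255 0.    ]
top beaker 0.71 [210.2 321.4] [ 0.5486 -0.1586  0.    ]
top beaker 0.3 [193.7 269. ] [ 0.6
[... 645 characters left out ...]
.9 246.1] [ 0.5947 -0.0144  0.085 ]
side top_mark 0.51 [301.9 198.4] [0.5451 0.2676 0.085 ]
side set_tab 0.35 [219. 237.] [0.6041 0.0125 0.085 ]
side shaker 0.77 [256.9 255.3] [0.5537 0.0243 0.    ]
side shaker 0.29 [216.7 281.5] [ 0.5631 -0.1519  0.    ]
side beaker 0.64 [218.3 282.9] [ 0.5568 -0.1466  0.    ]
side beaker 0.41 [213.7 252. ] [ 0.64  -0.132  0.   ]
side bottle_a 0.98 [179.6 344.1] [ 0.4687 -0.4126  0.    ]
side bottle_a 0.77 [176.9 316.6] [ 0.5499 -0.3934  0.    ]
side vial_a 0.69 [263.6 207.6] [0.5876 0.1675 0.08  ]
side vial_a 0.64 [303.5 199.5] [0.5442 0.2661 0.08  ]
side vial_c 0.69 [263.6 207.6] [0.5876 0.1675 0.08  ]
side vial_c 0.64 [303.5 199.5] [0.5442 0.2661 0.08  ]
```

servo_tool(
  commands=[
    [60,38,-25,0,0],
    [60,38,-25,0,0],
    [60,38,-25,0,0],
    [60,38,-25,0,0],
    [60,38,-25,0,0],
    [60,38,-25,0,0],
    [60,38,-25,0,0],
    [60,38,-25,0,0],
    [60,38,-25,0,0],
    [60,38,-25,0,0],
    [60,38,-25,0,0],
    [60,38,-25,0,0],
    [60,38,-25,0,0],
    [60,38,-25,0,0],
    [60,0,0,0,0],
    [60,0,0,0,0],
  ],
)

```text
clock: 3.1
eef_pos: [0.5522, 0.007, 0.239]
tool_rot: [0.99, 0.144, -0.001, 0.0]
ft_force: [1.2, -0.2, 1.1]
grip_width: 0.0599
grasp_force: 0.0
```

Run:
```python
from h import *
o=status.get_obs();print({k:np.round(v,3) for k,v in o.items()})
look("wrist",["dial","dial_grip","pointer","top_mark","set_tab"],"w1.png")
look("side",["dial_grip","pointer","top_mark","set_tab"])
```

```text
{'clock': np.float64(3.1), 'joint_pos': array([ 0.013,  0.346,  0.149,  1.375, -0.   ,  2.866]), 'joint_vel': array([-0.021, -0.017, -0.012,  0.002, -0.   ,  0.003]), 'tau': array([ 6.5800e-01, -4.2013e+01,  2.5702e+01, -7.3000e-02,  3.6000e-02,
        1.0000e-03]), 'eef_pos': array([0.552, 0.007, 0.239]), 'tool_rot': array([ 0.99 ,  0.144, -0.001,  0.   ]), 'ft_force': array([ 1.156, -0.231,  1.101]), 'ft_torque': array([-0.007,  0.014, -0.037]), 'grasp_force': np.float64(0.0), 'grip_width': np.float64(0.06)}
wrist dial 0.78 [175.7 268.4] [0.5637 0.0201 0.077 ]
wrist dial_grip 0.76 [185.9 268. ] [0.5625 0.019  0.11  ]
wrist pointer 0.76 [130.  254.3] [0.6018 0.0438 0.085 ]
wrist top_mark 0.88 [162.9 316.3] [ 0.5892 -0.0176  0.085 ]
wrist set_tab 0.8 [140. 297.] [0.6039 0.0051 0.085 ]
side dial_grip 0.6 [214.  252.2] [0.5649 0.0128 0.11  ]
side pointer 0.83 [225.9 230.2] [0.6052 0.0424 0.085 ]
side top_mark 0.8 [213.5 249.4] [ 0.5885 -0.019   0.085 ]
side set_tab 0.6 [221.8 239.3] [0.5942 0.0201 0.085 ]
```

View pics/w1.png

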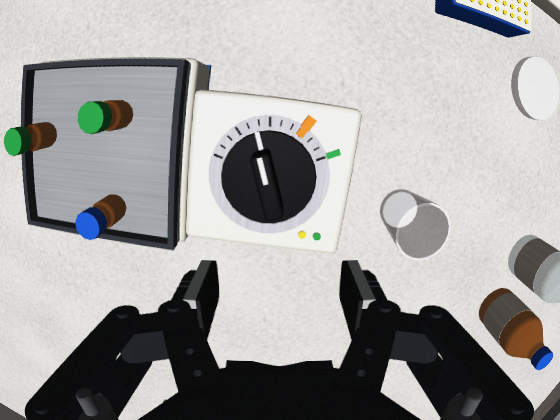

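servo_tool(
  commands=[
    [60,0,0,0,-0.186],
    [60,0,0,0,-0.186],
    [60,0,0,0,-0.186],
    [60,0,0,0,-0.186],
    [60,0,0,0,-0.186],
    [60,0,0,0,-0.186],
    [60,0,0,0,-0.186],
    [60,0,0,0,-0.186],
    [60,0,0,0,-0.186],
    [60,0,0,0,-0.186],
    [60,0,0,0,-0.186],
    [60,0,0,0,-0.186],
    [60,0,0,0,-0.186],
    [60,0,0,0,-0.186],
    [60,0,0,0,-0.186],
    [60,0,0,0,-0.186],
    [60,0,0,0,-0.186],
    [60,0,0,0,-0.186],
    [60,0,0,0,-0.07],
    [60,0,0,0,0],
  ],
)

```text
clock: 6.15
eef_pos: [0.5526, 0.0072, 0.2393]
tool_rot: [-0.278, 0.961, 0.0, -0.0]
ft_force: [1.0, -0.4, -0.1]
grip_width: 0.0598
grasp_force: 0.0
```

```bash
cat >> h.py <<'E'
def blob(cam,im,o,lo,hi,z,near,rad=.07):
    hsv=cv2.cvtColor(im,cv2.COLOR_RGB2HSV);m=cv2.inRange(hsv,lo,hi)
    P=[at_z(cam,rc,z,o) for rc in np.argwhere(m>0)]
    P=np.array([p for p in P if np.hypot(*(p[:2]-near))<rad])
    return (len(P),P.mean(0)) if len(P) else (0,None)
def yaw(o):
    x=Ro.from_quat(o["tool_rot"]).as_matrix()[:,0];return np.arctan2(x[1],x[0])
E
python3 - <<'E'
from h import *
o=status.get_obs();print(np.round(o["joint_pos"],3),yaw(o),o["eef_pos"],o["clock"])
im,dp,out,o=look("wrist",["dial","dial_grip","pointer","top_mark","set_tab"],"w2.png")
c=out.get("dial_grip",np.array([.563,.018]))[:2]
for n,lo,hi in(("orange",(8,150,120),(22,255,255)),("green",(60,120,80),(85,255,255))):
    k,p=blob("wrist",im,o,lo,hi,.076,c);print(n,k,p, None if p is None else np.arctan2(*(p[:2]-c)[::-1]))
for n in out:
    d=out[n][:2]-c;print(n,np.arctan2(d[1],d[0]),np.hypot(*d))
E
```

```text
[ 0.013  0.346  0.15   1.374  0.    -0.55 ] -2.5782741136922587 [0.55264311 0.00716633 0.23929074] 6.15
wrist dial_grip 0.9 [218.1 282.2] [0.5629 0.0169 0.11  ]
wrist pointer 0.91 [251.4 285.6] [0.5977 0.0434 0.085 ]
wrist pointer 0.53 [107.2 163.9] [ 0.538  -0.1258  0.085 ]
wrist top_mark 0.94 [213.3 234.5] [ 0.5903 -0.0186  0.085 ]
wrist set_tab 0.57 [239.1 248.4] [0.606  0.0059 0.085 ]
wrist set_tab 0.23 [214.8 237.2] [ 0.5902 -0.0157  0.085 ]
orange 166 [0.61852029 0.00071352 0.076     ] -0.28234461624603957
green 66 [ 0.59889736 -0.03174867  0.076     ] -0.9327426073028575
dial_grip 0.0 0.0
pointer 0.6496641808795331 0.04380274360833566
top_mark -0.9130541066479271 0.04485723870023522
set_tab -0.24929950022326294 0.0444800995128844
```

View pics/w2.png

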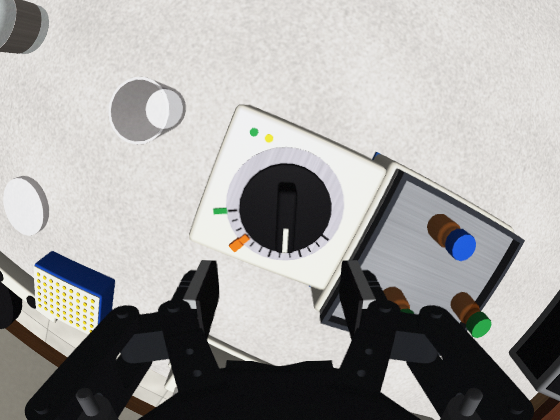

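servo_tool(
  commands=[
    [50,-7,2,20,0],
    [50,-7,2,30,0],
    [50,0,0,30,0],
    [50,0,0,0,0],
    [50,0,0,0,0],
  ],
)

```text
clock: 7.08
eef_pos: [0.563, 0.018, 0.1604]
tool_rot: [-0.278, 0.961, -0.0, 0.001]
ft_force: [0.8, 0.6, 0.2]
grip_width: 0.0506
grasp_force: 0.0
```

Run:
```python
from h import *
im,dp,out,o=look("wrist",["dial","dial_grip","pointer","top_mark","set_tab"],"w3.png")
print(yaw(o),o["eef_pos"],o["clock"])
R=Ro.from_quat(o["tool_rot"]).as_matrix()
for n in out: print(n,"tool mm",np.round(R.T@(out[n]-o["eef_pos"])*1000,1))
c=np.array([.5627,.018])
for n,lo,hi in(("orange",(8,150,120),(22,255,255)),("green",(60,120,80),(85,255,255))):
    k,p=blob("wrist",im,o,lo,hi,.076,c);print(n,k,p, None if p is None else np.arctan2(*(p[:2]-c)[::-1]))
```

```text
wrist dial 0.6 [222.4 278.6] [0.5639 0.0181 0.077 ]
wrist dial_grip 0.64 [239.  281.5] [0.5617 0.0189 0.11  ]
wrist pointer 0.74 [280.3 280.1] [0.5996 0.042  0.085 ]
wrist top_mark 0.62 [230.6 219.6] [ 0.5888 -0.0151  0.085 ]
wrist set_tab 0.58 [233.4 220.8] [ 0.5902 -0.0134  0.085 ]
wrist set_tab 0.42 [260.5 234.6] [0.6034 0.0054 0.085 ]
-2.577590143015065 [0.56300948 0.01800636 0.16039584] 7.075
dial tool mm [-0.6 -0.3 83.4]
dial_grip tool mm [ 0.7  1.5 50.4]
pointer tool mm [-43.7   0.8  75.4]
top_mark tool mm [ -4.  -41.7  75.4]
set_tab tool mm [ -6.1 -41.   75.4]
orange 60 [0.61047413 0.00392992 0.076     ] -0.28641474843889475
green 126 [ 0.59914165 -0.03207889  0.076     ] -0.9417305815260315
```

View pics/w3.png

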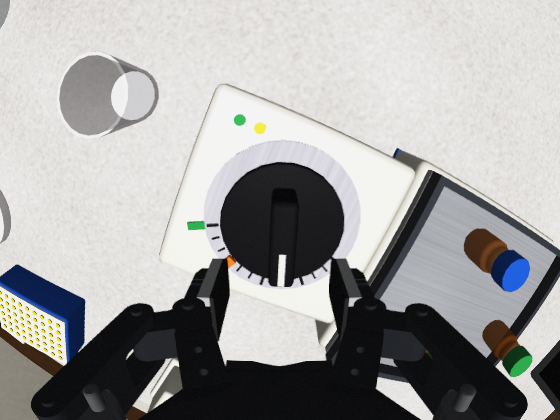

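servo_tool(
  commands=[
    [50,0,0.5,20,0],
    [50,0,0,20,0],
    [40,0,0,16,0],
    [30,0,0,5,0],
    [10,0,0,0,0],
    [10,0,0,0,0],
    [10,0,0,0,0],
    [10,0,0,0,0],
  ],
)

```text
clock: 8.38
eef_pos: [0.5615, 0.0188, 0.0981]
tool_rot: [-0.278, 0.96, 0.0, -0.001]
ft_force: [-2.8, 3.1, -4.8]
grip_width: 0.0153
grasp_force: 60.2
```

```bash
cat >> h.py <<'E'
def st():
    o=status.get_obs();print("t",o["clock"],"pos",np.round(o["eef_pos"],4),"yaw",round(yaw(o)%6.2832-3.1416,4),"F",np.round(o["ft_force"],1),"M",np.round(o["ft_torque"],3),"tau6",np.round(o["tau"][5],3),"w",np.round(o["grip_width"],4),"g",np.round(o["grasp_force"],1),"j6",round(o["joint_pos"][5],3))
E
python3 -c "from h import *;st()"
```

```text
t 8.375 pos [0.5615 0.0188 0.0981] yaw 0.5644 F [-2.8  3.1 -4.8] M [ 0.43   0.567 -0.031] tau6 -0.032 w 0.0153 g 60.2 j6 -0.531
```

servo_tool(
  commands=[
    [10,0,0,0,0.1],
    [10,0,0,0,0.15],
    [10,0,0,0,0.15],
    [10,0,0,0,0.15],
    [10,0,0,0,0.15],
    [10,0,0,0,0.15],
    [10,0,0,0,0.15],
    [10,0,0,0,0.15],
    [10,0,0,0,0.15],
    [10,0,0,0,0.15],
    [10,0,0,0,0.05],
    [10,0,0,0,0],
    [10,0,0,0,0],
  ],
)

```text
clock: 10.0
eef_pos: [0.5616, 0.0212, 0.0981]
tool_rot: [0.45, 0.893, 0.002, -0.002]
ft_force: [-2.5, 8.3, -2.8]
grip_width: 0.015
grasp_force: 60.2
```

```bash
python3 -c "from h import *;st()"
```

```text
t 10.0 pos [0.5616 0.0212 0.0981] yaw -0.9337 F [-2.5  8.3 -2.8] M [1.855 0.626 0.015] tau6 0.027 w 0.015 g 60.2 j6 0.968
```

servo_tool(
  commands=[
    [10,0,0,0,0.04],
    [10,0,0,0,0.04],
    [10,0,0,0,0.02],
    [10,0,0,0,0.02],
    [10,0,0,0,0],
  ],
)

```text
clock: 10.62
eef_pos: [0.5618, 0.0213, 0.0981]
tool_rot: [0.503, 0.864, 0.002, -0.002]
ft_force: [-0.8, 8.7, -3.6]
grip_width: 0.0152
grasp_force: 60.2
```

```bash
python3 -c "from h import *;st()"
```

```text
t 10.625 pos [0.5618 0.0213 0.0981] yaw -1.0537 F [-0.8  8.7 -3.6] M [1.913 0.487 0.078] tau6 0.069 w 0.0152 g 60.2 j6 1.089
```

servo_tool(
  commands=[
    [10,0,0,0,0.02],
    [10,0,0,0,0.02],
    [10,0,0,0,0],
  ],
)

```text
clock: 11.0
eef_pos: [0.5619, 0.0214, 0.0982]
tool_rot: [0.52, 0.854, 0.002, -0.002]
ft_force: [-1.0, 7.5, -3.9]
grip_width: 0.0152
grasp_force: 60.2
```

```bash
python3 -c "from h import *;st()"
```

```text
t 11.0 pos [0.5619 0.0214 0.0982] yaw -1.0937 F [-1.   7.5 -3.9] M [1.96  0.418 0.032] tau6 0.068 w 0.0152 g 60.2 j6 1.129
```

servo_tool(
  commands=[
    [10,0,0,0,0.02],
    [10,0,0,0,0.02],
    [10,0,0,0,0],
  ],
)

```text
clock: 11.38
eef_pos: [0.5619, 0.0214, 0.0982]
tool_rot: [0.537, 0.844, 0.002, -0.002]
ft_force: [-0.9, 8.8, -3.7]
grip_width: 0.0153
grasp_force: 60.1
```

```bash
python3 -c "from h import *;st()"
```

```text
t 11.375 pos [0.5619 0.0214 0.0982] yaw -1.1336 F [-0.9  8.8 -3.7] M [2.008 0.466 0.047] tau6 0.068 w 0.0153 g 60.1 j6 1.169
```

servo_tool(
  commands=[
    [10,0,0,0,0.02],
    [10,0,0,0,0.02],
    [10,0,0,0,0],
  ],
)

```text
clock: 11.75
eef_pos: [0.562, 0.0215, 0.0982]
tool_rot: [0.554, 0.833, 0.002, -0.002]
ft_force: [-1.9, 9.0, -4.4]
grip_width: 0.0155
grasp_force: 60.1
```

```bash
python3 -c "from h import *;st()"
```

```text
t 11.75 pos [0.562  0.0215 0.0982] yaw -1.1736 F [-1.9  9.  -4.4] M [1.988 0.404 0.074] tau6 0.068 w 0.0155 g 60.1 j6 1.209
```

servo_tool(
  commands=[
    [10,0,0,0,0.02],
    [10,0,0,0,0.01],
    [10,0,0,0,0],
  ],
)

```text
clock: 12.12
eef_pos: [0.562, 0.0215, 0.0982]
tool_rot: [0.566, 0.824, 0.002, -0.002]
ft_force: [-1.8, 7.8, -4.3]
grip_width: 0.0155
grasp_force: 60.1
```

```bash
python3 -c "from h import *;st()"
```

```text
t 12.125 pos [0.562  0.0215 0.0982] yaw -1.2034 F [-1.8  7.8 -4.3] M [2.024 0.348 0.061] tau6 0.096 w 0.0155 g 60.1 j6 1.238
```

servo_tool(
  commands=[
    [10,0,0,0,0.01],
    [10,0,0,0,0.01],
    [10,0,0,0,0],
  ],
)

```text
clock: 12.5
eef_pos: [0.562, 0.0215, 0.0982]
tool_rot: [0.574, 0.819, 0.002, -0.002]
ft_force: [-0.8, 8.9, -4.3]
grip_width: 0.0152
grasp_force: 60.0
```

```bash
python3 -c "from h import *;st()"
```

```text
t 12.5 pos [0.562  0.0215 0.0982] yaw -1.2231 F [-0.8  8.9 -4.3] M [1.992 0.393 0.175] tau6 0.184 w 0.0152 g 60.0 j6 1.258
```

servo_tool(
  commands=[
    [10,0,0,0,0.013],
    [10,0,0,0,0.012],
    [10,0,0,0,0],
    [10,0,0,0,0],
    [10,0,0,0,0],
    [10,0,0,0,0],
    [10,0,0,0,0],
    [10,0,0,0,0],
    [10,0,0,0,0],
    [10,0,0,0,0],
  ],
)

```text
clock: 13.75
eef_pos: [0.5621, 0.0216, 0.0982]
tool_rot: [0.584, 0.812, 0.002, -0.002]
ft_force: [-1.1, 8.1, -4.8]
grip_width: 0.0153
grasp_force: 60.0
```

Run:
```python
from h import *
st()
im,dp,out,o=look("wrist",["dial_grip","pointer","top_mark","set_tab"],"w4.png")
```

```text
t 13.75 pos [0.5621 0.0216 0.0982] yaw -1.2477 F [-1.1  8.1 -4.8] M [2.01  0.369 0.255] tau6 0.28 w 0.0153 g 60.0 j6 1.283
wrist dial_grip 0.59 [296.3 276.3] [0.5609 0.0195 0.11  ]
wrist pointer 0.74 [215.7 275.6] [0.5512 0.0473 0.085 ]
wrist top_mark 0.73 [331.4 303.3] [ 0.5884 -0.0145  0.085 ]
wrist set_tab 0.43 [308.7 342. ] [0.6034 0.007  0.085 ]
```

View pics/w4.png

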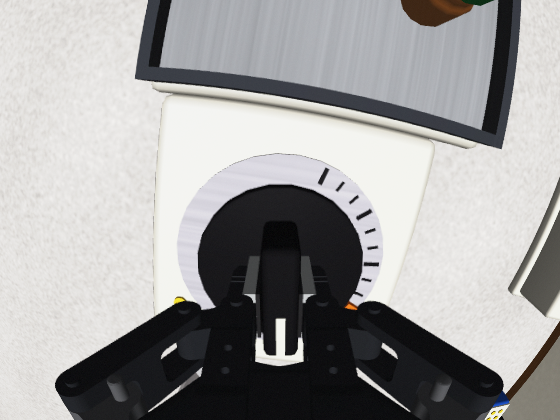

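servo_tool(
  commands=[
    [10,0,0,0,-0.1],
    [10,0,0,0,-0.15],
    [10,0,0,0,-0.15],
    [10,0,0,0,-0.15],
    [10,0,0,0,-0.15],
    [10,0,0,0,-0.15],
    [10,0,0,0,-0.1],
    [10,0,0,0,0],
    [10,0,0,0,0],
    [10,0,0,0,0],
    [10,0,0,0,0],
  ],
)

```text
clock: 15.38
eef_pos: [0.5611, 0.0202, 0.0981]
tool_rot: [0.149, 0.989, 0.002, -0.001]
ft_force: [-2.6, 4.6, -1.4]
grip_width: 0.0148
grasp_force: 60.3
```

servo_tool(
  commands=[
    [50,0,0,0,0],
    [50,0,0,0,0],
    [50,0,0,0,0],
    [50,0,0,0,0],
    [50,0,0,-15,0],
    [50,0,0,-40,0],
    [50,0,0,-40,0],
    [50,0,0,-40,0],
    [50,0,0,-20,0],
    [50,0,0,0,0],
    [50,0,0,0,0],
  ],
)

```text
clock: 16.75
eef_pos: [0.5617, 0.0184, 0.2527]
tool_rot: [0.15, 0.989, -0.0, -0.001]
ft_force: [-0.3, 0.2, -0.2]
grip_width: 0.0502
grasp_force: 0.0
```

Run:
```python
from h import *
st()
im,dp,out,o=look("wrist",["dial_grip","pointer","top_mark","set_tab"],"w5.png")
cv2.imwrite("pics/w5c.png",cv2.resize(im[130:330,180:400],None,fx=3,fy=3,interpolation=cv2.INTER_CUBIC)[:,:,::-1])
c=np.array([.5625,.018])
for n in out:
    d=out[n][:2]-out["dial_grip"][:2];print(n,np.arctan2(d[1],d[0]))
look("side",["dial_grip","pointer","set_tab"])
```

```text
t 16.75 pos [0.5617 0.0184 0.2527] yaw -0.3009 F [-0.3  0.2 -0.2] M [-0.033  0.046  0.01 ] tau6 -0.0 w 0.0502 g 0.0 j6 0.334
wrist pointer 0.96 [230.3 282.8] [0.6016 0.0095 0.085 ]
wrist top_mark 0.85 [225.  255.1] [ 0.588  -0.0152  0.085 ]
wrist set_tab 0.71 [235.8 278.7] [0.606  0.0038 0.085 ]
wrist set_tab 0.51 [168.7 429.5] [0.5831 0.1709 0.085 ]Traceback (most recent call last):
  File "<stdin>", line 7, in <module>
KeyError: 'dial_grip'
```

View pics/w5c.png

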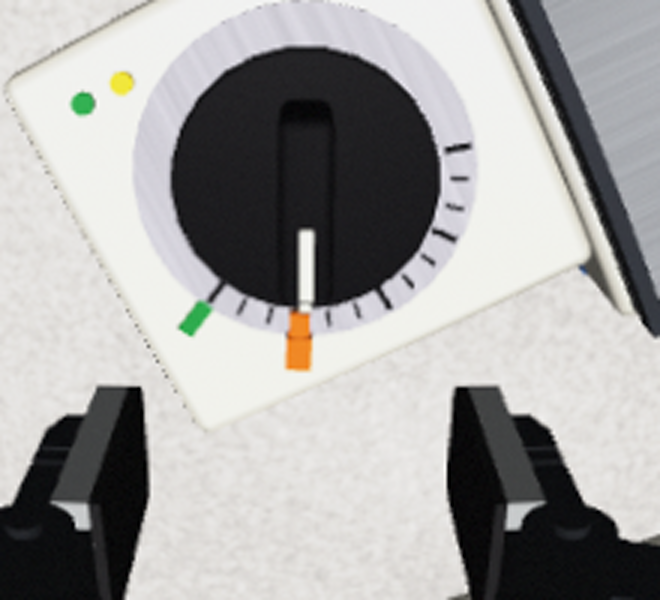

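The close view shows the white pointer line ending at about (305, 308) in the enlarged crop. The orange tab runs from (300, 318) to (298, 365), about 0.04 rad from the pointer, inside the 0.1 rad tolerance. The gripper is clear of the dial.

```bash
python3 -c "from h import *;print(bot.job_done())"
```

```text
the job is handed in; nothing more can be done
None
```

I wound the timer past its top mark, held it gently against the stop (about 0.2 N m) for about a second, turned it back to about 0.04 rad from the orange tab (0.1 rad allowed), let go and handed the job in; no verdict came back.

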